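# Shut the chocolate transfer press and lock its quarter-turn fastener

### The arm

A 6-joint arm with a two-finger parallel gripper is mounted at the origin on the work surface. World frame = base frame: x ahead of the robot, y to its left, z up, the work surface at z = 0. Lengths are in m, angles in rad, forces in N, time in s.
With the tool pointing down it reaches from about 0.35 to 0.8 m from the base axis. Payload 7.3 kg.
Tool frame: the origin (TCP) lies between the finger pads; the fingertips stand 25 mm ahead of it and the grasp point (between the pads) lies 6 mm ahead of it (r.tip_extent is the distance from the TCP to the fingertips, in m); z points along the fingers, y is the direction in which the jaws open and shut (so a half turn about z gives the same grasp; the last joint's range is limited). The gripper opens to 85 mm and grips with 20 to 120 N. Pads are 22 mm wide; open, the fingers measure 114 mm over their backs; the gripper's body (76 mm by 85 mm) begins 54 mm behind the grasp point. The pads swing forward as they close: fully open they stand 13 mm farther back than shut.
Start: joints at [-1.433, 0.342, 1.524, -0, 1.275, -0.146], TCP at [0.147, -0.504, 0.256] pointing down, gripper open.
Joint ranges: [-2.53, 2.53], [-0.77, 2.02], [0.04, 2.7], [-1, 4.14], [0.28, 2.66], [-3.11, 3.11]. Speed limits (rad/s): [2.57, 2.57, 3.14, 3.14, 3.14, 3.14].

### API

Orientations are given as a unit quaternion [x, y, z, w].
In Python, from workcell import r, command_gripper, optics gives the robot as it stands. The module is installed in compiled form; this text tells all that it offers. Calls block until the motion is done:
- r.reach(position, orientation): joint-space move of the TCP to a pose.
- r.move_straight(position, orientation=None, speed=0.15, max_force=None): straight line of the TCP; orientation=None keeps the orientation; speed is the mean speed in m/s. With max_force (N) it stops when the force on the tool has changed by that much, and returns True; else False.
- r.movej(angles): joint-space move.
- command_gripper(opening, force=None): finger opening in m; force is the grip in N (None keeps the last); returns when the fingers have stopped.
- r.hold(seconds).
- r.solve_ik(position, orientation): joint angles nearest the present ones, or None.
- r.read_state(): the state.
- optics.get_image(name): name is "scene" or "top" or "wrist"; returns (picture, depth): 480x640x3 uint8, red, green, blue; 480x640 float32, m along the optical axis (not along the pixel's ray), 0 where there is no reading.
- optics.camera_model(name): a dict with "K" (3x3 intrinsics, pixels), "R" (3x3) and "t" (3): a world point X has camera coordinates R X + t; the wrist camera has in their place "tool_from_camera" (4x4, takes a point from camera to tool coordinates, whose origin is the TCP and whose axes are the flange's). Camera axes: x right, y down, z forward; pixel columns grow to the right and rows downward; lengths in m; the calibration is good to about 2 mm. A picture is of the moment at which its call begins: read the wrist's pose just before it. camera_model takes no time and is no camera call.
A pose or a line that the arm cannot do raises r.PlanningError and nothing moves.
- r.finish_job(): hands the job in, once; it reports no verdict.
The state is a dict: "time_s": time; "joint_positions": joint angles; "dq": joint speeds; "tau": joint torques, N m; "eef_pos": TCP position; "eef_rot": TCP orientation; "contact_force": force on the tool from outside, world axes, zero at the start; "torque": the same for the moment, N m; "grip_width": finger opening in m.
Only numpy, scipy, OpenCV 4.12 (cv2) and the standard library are available. Lean on these libraries where they do the work, as an engineer would, in place of code of your own. Each camera call takes 0.05 s, during which the arm holds its last target. There are 200 camera calls.

### The job

Push the hinged cover of the chocolate transfer press down until it is fully shut. Then set a fingertip in the slot of the quarter-turn fastener on the press's front ledge and turn it clockwise, seen from above, all the way to its stop, so that its steel tongue lies over the edge of the cover and locks it. Only push with the fingers: do not raise the cover any further, and leave the chocolates and everything else on the table where they are.

Things in the scene. Friction and masses are not known exactly. Their poses are not given: they have to be found in the camera images.
- press: the press: fixed low steel tray, 335 mm deep (x), 300 mm wide (y). Origin: underside, centre; x points from the front ledge to the hinge, y left, z up. Front 120 mm: a ledge 20 mm high carrying the fastener and two loose chocolates. Behind it (x = -48 to +168 mm) a 50 mm high tray with a filled mould, under the cover. The shut cover's upper face is 58 mm above the table.
- lid (a joint): opening angle of the cover, rad: 0 = fully shut (at its stop), grows as it rises; starts at 0.25 to 0.5. The cover is a flat 8 mm aluminium frame with a clear window, 215 mm from hinge line to front edge, 300 mm wide, 0.4 to 0.6 kg, hinged along the far edge of the press. Its hinge is stiff: it stays where left; 1 to 3 N on the front bar pushes it down.
- lid_front (a point): point on the upper face of the cover's front bar (solid, 50 mm deep, full width), at mid-width, 25 mm behind the front edge: the place to push. Moves and tilts with the cover. Its x axis points along the cover towards the hinge, z out of the upper face.
- lid_hinge (a point): middle of the cover's hinge line, at the level of the cover's underside (50 mm above the table), 190.5 mm from lid_front along the cover; the line runs along the press's y axis.
- cam (a joint): turn of the fastener, rad: 0 = unlocked (tongue and slot along the press's y axis, tongue to the left), grows clockwise seen from above, pi/2 = locked at its stop (tongue over the cover's front bar). Starts at 0 to 0.3. It stays where left; turning takes 3 to 6 N sideways at 30 mm from the axis. With the cover raised, the tongue strikes it or keeps it from shutting.
- cam_slot (a point): centre of the fastener's slot floor, on its vertical axis, 68 mm above the table. A metal disc 104 mm across, with two raised half-moons 18 mm high; between them a straight slot 34 mm wide, 18 mm deep, across the whole disc, open at both ends. Turns with it: y along the slot to the tongue's end, x across, z up. A fingertip in the slot 30 mm from the axis, swept in an arc, turns it.
- post: the fixed dark steel post that carries the fastener, standing on the ledge, up to 35 mm either side of mid-width; origin under its centre, on the fastener's axis, 62 mm in front of the shut cover's front edge. The fastener's steel tongue, 20 mm wide and 7 mm thick, lies under the slot floor, level with the disc, and reaches 78 mm from the axis, beyond the disc on one side.
- praline_a: finished square chocolate, 36 x 36 x 14 mm, lying on the press's front ledge; origin under its centre; to be left alone
- praline_b: another such chocolate, 36 x 36 x 14 mm, on the other end of the ledge; origin under its centre; to be left alone
- jar: jar with a steel lid, 72 mm across, 95 mm tall, standing beside the press; origin under its centre; to be left alone
- can: plain aluminium can, 72 mm across, 110 mm tall, standing beside the press; origin under its centre; to be left alone
- cup: white ceramic cup, 80 mm across, 85 mm tall, standing beside the press; origin under its centre; to be left alone
- brush: brush about 170 mm long, lying flat beside the press; origin near mid-length, on its underside; to be left alone

How it is judged:
By the outcome, as a careful person would: the job done as asked, in the order asked, and still so for the second after the job is handed in, with the robot touching nothing.
It also fails if it takes over 45 s, if anything falls off the work surface, if the arm or the gripper's body presses on something with over 40 N, if the wrist force passes 120 N, or if a joint passes its speed limit or range.

## Working session

There is one attempt and no reset: what is moved stays moved. The work goes in short steps, each a Python script; the robot and the scene stay as the last script left them, time stands still between calls to the robot, and variables do not carry over. Pictures are saved under pics/ and viewed, about 8 in all and at most 12, crops included, and the job is handed in when it is done.

```bash
mkdir -p pics
python3 - <<'E'
from workcell import r, optics
import numpy as np, cv2
for n in ("scene","top"):
    p,d=optics.get_image(n); cv2.imwrite(f"pics/{n}0.png",p[:,:,::-1]); np.savez(f"{n}0.npz",p=p,d=d)
    m=optics.camera_model(n); print(n,{k:np.round(v,3).tolist() for k,v in m.items()}); print((d>0).mean())
print(r.read_state(), r.tip_extent)
E
```

```text
scene {'K': [[553.849, 0.0, 325.746], [0.0, 553.849, 241.068], [0.0, 0.0, 1.0]], 'R': [[0.374, 0.927, -0.012], [0.554, -0.234, -0.799], [-0.744, 0.292, -0.601]], 't': [-0.222, -0.274, 1.749]}
0.99599609375
top {'K': [[582.581, 0.0, 309.322], [0.0, 582.581, 240.128], [0.0, 0.0, 1.0]], 'R': [[0.026, -0.999, 0.018], [-0.982, -0.029, -0.186], [0.187, -0.013, -0.982]], 't': [-0.016, 0.611, 1.201]}
0.9959635416666667
{'time_s': 0.1, 'joint_positions': array([-1.43298493e+00,  3.42653224e-01,  1.52489405e+00, -1.97213508e-05,
        1.27538382e+00, -1.45976922e-01]), 'dq': array([-0.00118024, -0.00241045, -0.00065704,  0.00080814, -0.00023331,
        0.00095989]), 'tau': array([ 2.77854415e-03, -4.34446549e+01, -2.46489966e+01, -1.03344678e-05,
        4.64667959e-03, -1.64923205e-05]), 'eef_pos': array([ 0.14698215, -0.50368528,  0.25570491]), 'eef_rot': array([ 9.89949275e-01,  1.41421306e-01, -6.69927050e-06, -6.69252872e-04]), 'contact_force': array([-0.84645207,  0.75289779,  0.32450789]), 'torque': array([-0.03830686, -0.03888166, -0.01322553]), 'grip_width': 0.08540972068310108} 0.025
```

View pics/top0.png

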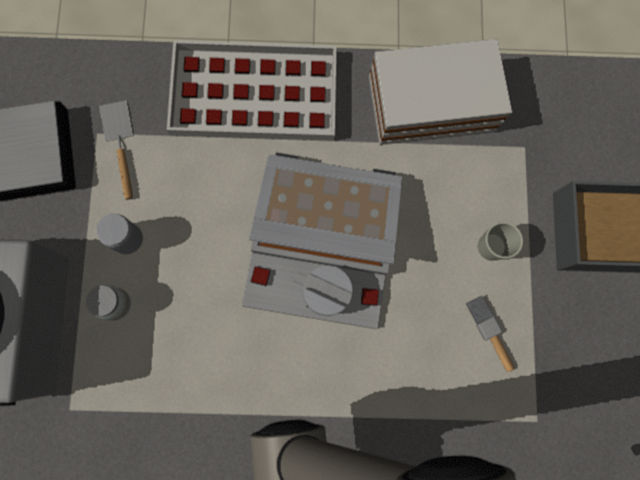

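View pics/scene0.png

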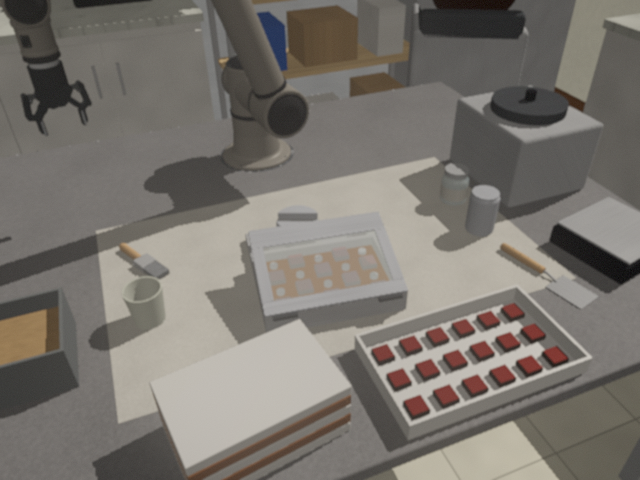

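The top view shows the press turned about 10° clockwise, with the lid's front edge running from (252,240) to (390,265). The fastener disc is at (328,290) and the pralines at (261,276) and (370,297). The jar, can, cup and brush stand well clear.

```bash
cat > h.py <<'E'
import numpy as np, cv2
from workcell import r, optics, command_gripper
def cloud(d,m,T=None):
    K=m["K"]; v,u=np.mgrid[:480,:640]
    X=np.stack([(u-K[0,2])*d/K[0,0],(v-K[1,2])*d/K[1,1],d],-1)
    if T is None: return (X-m["t"])@m["R"]
    return X@T[:3,:3].T+T[:3,3]
E
python3 - <<'E'
from h import *
f=np.load("top0.npz"); p,d=f["p"],f["d"]; W=cloud(d,optics.camera_model("top")); np.save("W.npy",W)
u0,u1,v0,v1=225,425,140,340
z=W[...,2]; ok=np.zeros(z.shape,bool); ok[v0:v1,u0:u1]=1
print("table z",np.median(z[330:400,120:240]))
# disc half-moon tops
m=ok&(z>.08)&(z<.093); m[:262]=0
P=W[m]; print("moons",m.sum(),np.median(P,0),[ (P[:,i].min(),P[:,i].max()) for i in (0,1)])
c=cv2.findContours(m.astype(np.uint8),0,1)[0]; c=np.vstack([k for k in c if len(k)>15])[:,0]
Q=np.array([W[b,a,:2] for a,b in c],np.float32); (cx,cy),rad=cv2.minEnclosingCircle(Q); print("circle",cx,cy,rad)
fm=ok&(z>.06)&(z<.075)&(np.hypot(W[...,0]-cx,W[...,1]-cy)<.047)
F=W[fm][:,:2]; C=np.cov(F.T); w,V=np.linalg.eigh(C); print("slot floor",fm.sum(),F.mean(0),np.degrees(np.arctan2(V[1,1],V[0,1])),np.sqrt(w))
# ledge
lm=ok&(z>.012)&(z<.026); lm[:240]=0
L=W[lm][:,:2].astype(np.float32); print("ledge",lm.sum(),cv2.minAreaRect(L))
# lid: column profile
for u in (270,300,330,360,385):
    print(u,[(v,*np.round(W[v,u],3).tolist()) for v in range(150,275,12)])
for n,(u,v) in dict(pa=(261,276),pb=(370,297),can=(114,233),jar=(102,302),cup=(500,240)).items(): print(n,W[v,u])
vis=cv2.applyColorMap(np.clip(z*255/.16,0,255).astype(np.uint8),cv2.COLORMAP_JET)[v0:v1,u0:u1]
a=np.hstack([p[v0:v1,u0:u1,::-1],vis]); cv2.imwrite("pics/crop1.png",cv2.resize(a,(800,400),interpolation=2))
E
```

```text
table z 0.0013845506777991148
moons 1114 [ 0.50042626 -0.03847256  0.08622407] [(np.float64(0.4502818109872904), np.float64(0.552547304114758)), (np.float64(-0.08795003708929014), np.float64(0.012395060482719865))]
circle 0.5015334486961365 -0.03843863308429718 0.05130215361714363
slot floor 680 [ 0.50252261 -0.03889745] 66.6147562026054 [0.00947174 0.02653699]
ledge 4847 ((0.519816517829895, -0.013616099953651428), (0.3006078600883484, 0.14602696895599365), 81.87813568115234)
270 [(150, 0.834, 0.098, -0.003), (162, 0.785, 0.093, 0.057), (174, 0.753, 0.091, 0.071), (186, 0.723, 0.09, 0.081), (198, 0.695, 0.088, 0.086), (210, 0.667, 0.087, 0.095), (222, 0.638, 0.085, 0.108), (234, 0.611, 0.084, 0.114), (246, 0.602, 0.088, 0.025), (258, 0.576, 0.087, 0.017), (270, 0.549, 0.086, 0.019)]
300 [(150, 0.834, 0.028, 0.003), (162, 0.787, 0.027, 0.059), (174, 0.755, 0.026, 0.071), (186, 0.727, 0.025, 0.076), (198, 0.698, 0.024, 0.084), (210, 0.669, 0.024, 0.093), (222, 0.642, 0.023, 0.098), (234, 0.613, 0.022, 0.113), (246, 0.587, 0.021, 0.119), (258, 0.573, 0.021, 0.048), (270, 0.551, 0.02, 0
[... 460 characters left out ...]
.105, 0.075), (210, 0.675, -0.105, 0.086), (222, 0.648, -0.104, 0.09), (234, 0.618, -0.103, 0.106), (246, 0.592, -0.102, 0.114), (258, 0.566, -0.102, 0.12), (270, 0.554, -0.112, 0.027)]
385 [(150, 0.841, -0.17, 0.003), (162, 0.812, -0.17, 0.0), (174, 0.766, -0.162, 0.057), (186, 0.737, -0.161, 0.062), (198, 0.707, -0.16, 0.072), (210, 0.678, -0.159, 0.079), (222, 0.648, -0.157, 0.094), (234, 0.62, -0.156, 0.103), (246, 0.594, -0.155, 0.11), (258, 0.567, -0.153, 0.119), (270, 0.552, -0.164, 0.05)]
pa [0.53311579 0.1039838  0.03634267]
pb [ 0.49447906 -0.13348345  0.03391756]
can [0.60364136 0.40401881 0.11344935]
jar [0.46332919 0.42263292 0.09208687]
cup [ 0.63537494 -0.43248976  0.00139282]
```

View pics/crop1.png

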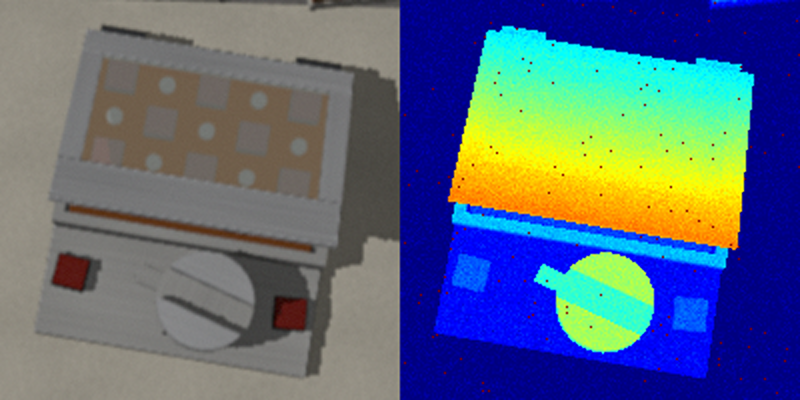

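The crop and depth map agree:
- **Fastener axis:** (0.502, -0.0385), with a measured disc radius of 51 mm against 52 mm given.
- **Slot:** at 66.6°, against the press y axis at 81.9°, so cam ≈ 0.27 rad.
- **Lid:** about 0.3 rad open.

I'll push the lid now.

```bash
cat >> h.py <<'E'
from scipy.spatial.transform import Rotation as Rn
AX=np.array([.502,-.0385]); YAW=np.radians(-8.1)
XH=np.array([np.cos(YAW),np.sin(YAW)]); YH=np.array([-XH[1],XH[0]])
def down(a):  # tool y at world angle a, pointing down
    y=np.array([np.cos(a),np.sin(a),0]); z=np.array([0,0,-1.]); return Rn.from_matrix(np.c_[np.cross(y,z),y,z]).as_quat()
def tip(xy,z): return np.array([xy[0],xy[1],z+r.tip_extent])
def lidpt(th): # press-plane position and height of lid_front
    xy=AX+XH*(62+215-190.5*np.cos(th)-8*np.sin(th))*1e-3+YH*.027
    return xy,(50+190.5*np.sin(th)+8*np.cos(th))*1e-3
E
python3 - <<'E'
from h import *
W=np.load("W.npy")
for a in (YAW+np.pi/2,YAW-np.pi/2):
    q=r.solve_ik(tip(lidpt(.3)[0],.18),down(a)); print(a,None if q is None else np.round(q,2))
a=min((YAW+np.pi/2,YAW-np.pi/2),key=lambda a:abs(r.solve_ik(tip(lidpt(.3)[0],.18),down(a))[5]))
command_gripper(0,30)
r.reach(tip(lidpt(.3)[0],.18),down(a))
r.move_straight(tip(lidpt(.3)[0],lidpt(.3)[1]+.02),speed=.15)
f0=r.read_state()["contact_force"]; print(r.read_state()["grip_width"],f0)
for th in np.r_[np.arange(.36,.0,-.05),0,-.015,-.03,-.045]:
    p=lidpt(th); r.move_straight(tip(*p),speed=.06)
    s=r.read_state(); f=s["contact_force"]-f0; print(round(th,3),np.round(p[1],3),np.round(s["eef_pos"][2]-.025,4),np.round(f,1))
    if f[2]>15: break
r.hold(.2)
s=r.read_state(); print(s["eef_pos"],s["contact_force"],s["time_s"])
p=s["eef_pos"].copy(); p[2]+=.11; r.move_straight(p,speed=.2)
im,d=optics.get_image("top"); cv2.imwrite("pics/top1.png",im[:,:,::-1]); W=cloud(d,optics.camera_model("top"))
for u in (270,385): print([(v,*np.round(W[v,u],3).tolist()) for v in range(162,275,12)])
E
```

```text
1.4294246573833558 [-0.17  0.52  1.39 -0.    1.23 -1.6 ]
-1.7121679962064373 [-0.17  0.52  1.39 -0.    1.23  1.54]
-0.00011749191114936752 [-0.35624265 -0.29943339  0.43745178]
0.36 0.125 0.1246 [-0.4  0.8 -0.7]
0.31 0.116 0.1154 [0.3 0.4 0.2]
0.26 0.107 0.1061 [-0.1  0.6  0.4]
0.21 0.098 0.0969 [ 0.3  0.  -1.6]
0.16 0.088 0.0876 [ 0.1  0.4 -0.4]
0.11 0.079 0.0783 [ 0.8  0.  -1. ]
0.06 0.069 0.0688 [0.2 0.8 0.2]
0.01 0.06 0.0593 [ 1.3  0.8 -0.3]
0.0 0.058 0.0581 [ 0.8 -0.5  0. ]
-0.015 0.055 0.0578 [-7.9  1.4 19.6]
[ 0.59159425 -0.02396334  0.08280417] [-8.22855474  0.53787661 20.27060201] 6.85
[(162, 0.786, 0.094, 0.053), (174, 0.757, 0.092, 0.057), (186, 0.729, 0.091, 0.061), (198, 0.703, 0.09, 0.055), (210, 0.677, 0.089, 0.053), (222, 0.649, 0.088, 0.057), (234, 0.623, 0.087, 0.057), (246, 0.596, 0.086, 0.059), (258, 0.575, 0.087, 0.022), (270, 0.474, 0.056, 0.574)]
[(162, 0.812, -0.17, 0.002), (174, 0.767, -0.163, 0.053), (186, 0.738, -0.162, 0.058), (198, 0.711, -0.163, 0.055), (210, 0.685, -0.163, 0.053), (222, 0.656, -0.162, 0.059), (234, 0.63, -0.163, 0.056), (246, 0.603, -0.162, 0.06), (258, 0.577, -0.162, 0.061), (270, 0.551, -0.162, 0.058)]
```

The lid is at its stop: the tip met a hard stop at 57.8 mm and depth along the lid is flat at about 57 mm. Next is the fastener. I'll enter the slot's front/right end, force-guarded, and sweep clockwise with the tool turning along.

Run:
```python
from h import *
d=lambda b:np.array([np.cos(b),np.sin(b)])
b0=np.radians(66.6); b1=YAW
P=lambda b,z:tip(AX-.030*d(b),z)
r.reach(P(b0,.13),down(b0))
f0=r.read_state()["contact_force"]
hit=r.move_straight(P(b0,.074),speed=.06,max_force=6); s=r.read_state()
print("hit",hit,s["eef_pos"],s["contact_force"]-f0)
if not hit:
    b=b0
    while b>b1-.45:
        b-=.07; br=max(b,b1-.08)
        r.move_straight(P(b,.074),down(br),speed=.04)
        s=r.read_state(); f=s["contact_force"]-f0
        t=np.array([-np.sin(b),np.cos(b)])  # tip moves along +t (opposite end, b falling)
        print(round(np.degrees(b),1),np.round(f,1),"tang",round(float(f[:2]@t),1))
        if np.linalg.norm(f[:2])>22: break
    r.hold(.2); print(r.read_state()["contact_force"]-f0,r.read_state()["time_s"])
```

```text
hit False [ 0.49033059 -0.06609735  0.09931299] [1.09285951 0.55996778 1.12412675]
62.6 [0.9 0.  1.2] tang -0.8
58.6 [1.4 0.7 0.7] tang -0.9
54.6 [ 2.3 -0.4  1.3] tang -2.1
50.6 [ 3.4 -1.5  0.1] tang -3.5
46.5 [ 4.4 -1.2  1.9] tang -4.0
42.5 [ 3.6 -0.5  2.3] tang -2.8
38.5 [4.9 0.3 2.2] tang -2.8
34.5 [ 5.  -0.3  2. ] tang -3.1
30.5 [ 5.6 -0.6  3.1] tang -3.4
26.5 [ 5.6 -1.5  1.1] tang -3.8
22.5 [ 5.  -1.1  2.1] tang -2.9
18.5 [ 4.6 -1.9  1.3] tang -3.3
14.5 [ 5.3 -1.3  1.8] tang -2.6
10.5 [ 4.5 -2.   0.9] tang -2.8
6.4 [ 4.2 -2.3  0.8] tang -2.8
2.4 [ 5.  -4.   1.3] tang -4.2
-1.6 [ 5.1 -2.6  1.1] tang -2.5
-5.6 [ 6.1 -3.9  0.6] tang -3.3
-9.6 [ 4.1 -3.4  2.2] tang -2.7
-13.6 [ 3.9 -4.1  1.8] tang -3.0
-17.6 [ 4.3 -5.2  0.8] tang -3.6
-21.6 [  3.3 -11.    0.8] tang -9.0
-25.6 [  0.3 -21.3   1.4] tang -19.1
-29.7 [ -3.4 -29.8   4.3] tang -27.5
[ -4.38849558 -30.8483896    4.59565666] 17.4333
```

The fastener turned and the force rose to 30 N at a hard stop. I'll centre the finger in the slot, lift straight out, clear the view and check.

Run:
```python
from h import *
d=lambda b:np.array([np.cos(b),np.sin(b)])
f0=r.read_state()["contact_force"]
b=YAW-.03
r.move_straight(tip(AX-.030*d(b),.074),down(b),speed=.04)
print("centred",r.read_state()["contact_force"])
r.move_straight(tip(AX-.030*d(b),.24),speed=.15)
r.movej([-1.433,.342,1.524,0,1.275,-.146])
im,dp=optics.get_image("top"); W=cloud(dp,optics.camera_model("top")); z=W[...,2]
cv2.imwrite("pics/top2.png",cv2.resize(im[140:340,225:425,::-1],(600,600),interpolation=2))
R=np.hypot(W[...,0]-AX[0],W[...,1]-AX[1])
F=W[(z>.06)&(z<.075)&(R<.047)][:,:2]; w,V=np.linalg.eigh(np.cov(F.T)); print("slot",np.degrees(np.arctan2(V[1,1],V[0,1])),F.mean(0))
# tongue: beyond disc at z ~.068
T=W[(z>.0645)&(z<.072)&(R>.055)&(R<.08)]; print("tongue",len(T),T.mean(0),np.degrees(np.arctan2(*(T.mean(0)[:2]-AX)[::-1])))
# lid front bar and rear
q=(W[...,:2]-AX)@np.c_[XH,YH]
for lo,hi in ((.07,.105),(.23,.27)):
    m=(q[...,0]>lo)&(q[...,0]<hi)&(q[...,1]>.03)&(q[...,1]<.16); print("lid z",np.median(z[m]))
W0=np.load("W.npy"); im0=np.load("top0.npz")["p"]
for nm,(u0,u1,v0,v1) in dict(pa=(245,278,262,290),pb=(357,385,285,308)).items():
    g=lambda I:np.argwhere((I[v0:v1,u0:u1,0].astype(int)-I[v0:v1,u0:u1,1]>50)).mean(0)
    print(nm,g(im0),g(im))
df=(np.abs(im.astype(int)-im0).max(-1)>40); print("changed px outside press:",df[:,:220].sum(),df[:,430:].sum())
print(r.read_state()["time_s"],r.read_state()["contact_force"])
```

```text
centred [-0.38781748 -0.43078627 -0.61281683]
slot 171.76512881847736 [ 0.50179744 -0.03865959]
tongue 87 [ 0.56730967 -0.04693335  0.06760693] -7.357809771061104
lid z 0.058516821209565556
lid z 0.05719930167301451
pa [13.51980198 14.9950495 ] [13.48  14.975]
pb [12.02380952 13.74404762] [12.49315068 17.10958904]
changed px outside press: 0 177
21.2083 [ 0.17461233  0.13240102 -0.19262787]
```

View pics/top2.png

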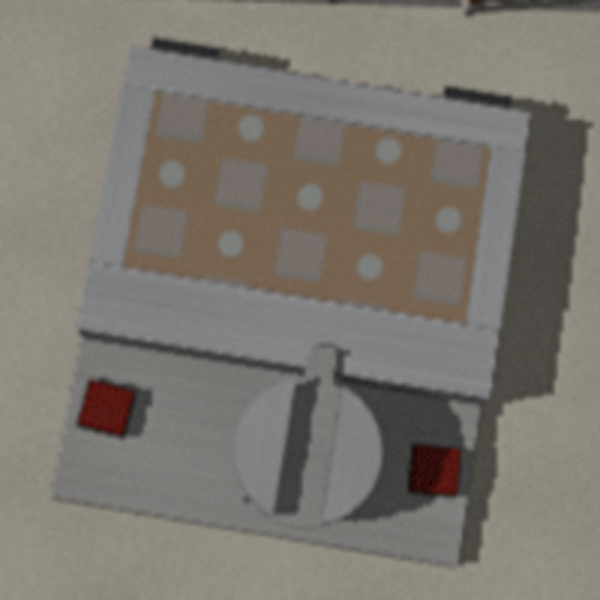

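The picture shows the lid shut flat and the tongue lying over the front bar at (323,360). Both pralines are where they were: praline_b is half in shadow, which shifted its colour mask, but its outline centre is still at crop pixel (145,157). One more check, on the changed pixels at right, and then I'll hand in.

Run:
```python
from h import *
im,dp=optics.get_image("top"); f=np.load("top0.npz"); df=(np.abs(im.astype(int)-f["p"]).max(-1)>40); df[:,:430]=0
a=np.argwhere(df); print(len(a),a.min(0),a.max(0))
W=cloud(dp,optics.camera_model("top")); W0=np.load("W.npy")
for n,(u0,u1,v0,v1) in dict(pb=(350,392,282,312),cup=(475,525,215,265),brush=(465,515,290,372)).items():
    s=np.s_[v0:v1,u0:u1]; lo,hi=(.03,.042) if n=="pb" else (.008,.1)
    for w in (W0,W):
        m=(w[s][...,2]>lo)&(w[s][...,2]<hi); print(n,m.sum(),np.round(w[s][m].mean(0),4))
if a[:,0].min()>372 or len(a)<20: r.finish_job(); print("handed in")
```

```text
188 [224 430] [453 639]
pb 253 [ 0.4948 -0.1329  0.0343]
pb 249 [ 0.4955 -0.1325  0.0343]
cup 1069 [ 0.6218 -0.4172  0.0542]
cup 1058 [ 0.6219 -0.4172  0.0545]
brush 1127 [ 0.4343 -0.3964  0.0177]
brush 1121 [ 0.4344 -0.3963  0.0179]
```

Praline_b, the cup and the brush have not moved, to within 1 mm. The changed pixels are not from those objects, so I take them to be the gripper (now closed) and its shadow. Handing in.

```bash
python3 -c "
from h import *
r.finish_job(); print(r.read_state()['time_s'])"
```

```text
the job is handed in; nothing more can be done
the job is handed in; nothing more can be done
```

The cover is shut and locked, and I handed the job in at about 21 s of the 45 s allowed.

- **Cover:** I pushed the front bar down with closed fingers to a hard stop, with the fingertip at 57.8 mm and about 20 N. Afterwards the top-camera depth read 57–58.5 mm along the cover, against the 58 mm given.
- **Fastener:** I turned it clockwise with a fingertip in the slot until the force rose to about 30 N at its stop. The slot then lay at -8.2°, against -8.1° for locked. The tongue was seen over the cover's front bar at a height of 67.6 mm.
- **Other objects:** Praline_b, the cup and the brush measured as unmoved, within 1 mm by depth. Praline_a was unmoved in the image, and nothing changed in the image on the jar and can side.
- **Robot:** It is back at its start pose, clear of everything, with about 0.3 N on the tool.

Two checks disagreed at first:
- **Praline_b:** Its colour mask shifted by 3 px because it is now partly in shadow; depth showed it in place.
- **Right side of the image:** About 180 pixels changed. I put these down to the now-closed gripper and its shadow. I did not trace them pixel by pixel, but the cup and brush there had not moved.

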